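Put the joinery parts back in their own stock trays

ROBOT

A 6-joint arm with a two-finger parallel gripper is mounted at the origin on the work surface. World frame = base frame: x ahead of the robot, y to its left, z up, the work surface at z = 0. Lengths are in mm, angles in rad, forces in N, time in s.
With the tool pointing down it reaches from about 275 to 750 mm from the base axis. Payload 10.2 kg.
Tool frame: the origin (TCP) lies at the very end of the fingers, on their centre line; the grasp point (between the pads) lies 19 mm behind it (ctrl.hold_point_z is the distance from the TCP to the grasp point, in mm); z points along the fingers, y is the direction in which the jaws open and shut (so a half turn about z gives the same grasp; the last joint's range is limited). The gripper opens to 85 mm and grips with 20 to 120 N. Pads are 22 mm wide; open, the fingers measure 114 mm over their backs; the gripper's body (76 mm by 85 mm) begins 54 mm behind the grasp point. The pads swing forward as they close: fully open they stand 13 mm farther back than shut.
Start: joints at [0.927, 0.313, 1.498, -0, 1.331, -0.223], TCP at [214.471, 479.201, 231.294] pointing down, gripper open.
Joint ranges: [-2.94, 2.94], [-0.97, 2.17], [0.19, 2.56], [-1.23, 4.37], [0.02, 3.11], [-2.88, 2.88]. Speed limits (rad/s): [2.39, 2.39, 3.01, 3.14, 3.14, 3.14].

INTERFACE

Orientations are given as a unit quaternion [w, x, y, z].
In Python, from rig import readout, cams, workorder, spotter, ctrl gives the robot as it stands.
- The arm moves only by the tool step_arm, never from a script. Its argument "plan" is text: rows parted by semicolons, each of 5 numbers parted by spaces: the shift along the tool's x, y, z in cm, then the turn about the tool's z in degrees, then the opening in per cent of the stroke, from 0 (shut) to 100 (fully open). In form: x y z twist gripper; .... A call has 1 to 10 rows; each row is the pose to reach, as a shift and turn from the pose commanded when the call began, along the tool's axes at that moment; what a row does not reach only later rows make up. A row lasts 1/10 s, in which the tool goes at most 50 mm and 8.59 degrees, less where a joint would pass 70% of its speed; a pose out of reach is approached as far as the arm can. A call with a gripper value outside its range is refused whole. The fingers move at their own pace and stop on an object; "grip_force" is the grip in N (left out, the last holds). Time passes only in rows, so rows that repeat a pose let the fingers close. It gives the time, the measured TCP pose, the force and the opening at its end, in the units of the state.
- readout.sense(): the state, without advancing time (a new reading comes with each control period).
- cams.capture(name): name is "scene" or "top"; returns (picture, depth): 400x640x3 uint8, red, green, blue; 400x640 float32, mm along the optical axis (not along the pixel's ray), 0 where there is no reading.
- cams.camera_info(name): a dict with "vfov" (degrees; the focal length in pixels is half the picture's height over the tangent of half this angle, whatever the lens; pixels are square), "cx", "cy" (the principal point, pixels), "rvec" (rotation vector, rad) and "tvec" (3), from world to camera coordinates, as OpenCV has them. Camera axes: x right, y down, z forward; pixel columns grow to the right and rows downward; lengths in mm; the calibration is good to about 2 mm. A picture is of the moment at which its call begins. camera_info takes no time and is no camera call.
- workorder.finish_job(): hands the job in, once; it reports no verdict.
Trained networks look in the newest picture that a camera, given by its name, has taken for a name from the list of things; names that differ only in an ending like _2 or _b are one class to them, and where a whole thing is asked for, a point or a joint stands for the part that bears it (a point fixed in the world has none). Each returns a list of dicts, best first, with "conf" (0 to 1); they miss things now and then, are a little off and sometimes report something else, mostly with a low value. They report only what shows in the picture. A call takes as long as a camera call. They do not tell look-alikes from the thing itself.
- spotter.regions_of(camera, target): "pixels" (400x640 bool, what is visible of it) and "extent" ([centre column, centre row, width, height] in pixels, round what is visible of it).
The state is a dict: "time_s": time; "joints": joint angles; "dq": joint speeds; "tau": joint torques, N m; "eef_pos": TCP position; "ee_rot": TCP orientation; "force": force on the tool from outside, world axes, zero at the start; "wrist_torque": the same for the moment, N m; "grip_width": opening from 0.0 (shut) to 1.0 (fully open).
Only numpy, scipy, OpenCV 4.12 (cv2) and the standard library are available. Lean on these libraries where they do the work, as an engineer would, in place of code of your own. Each camera call takes 0.05 s, during which the arm holds its last target. There are 200 camera calls.

TASK

The three wooden parts have got into each other's stock trays. Put every part into its own tray, the one whose glued-on silhouette shows its outline from above, setting it flat and right way up in the middle of the pocket; on the way, set one part down in the middle of the empty spare tray and let go of it there to make room. Finish with the spare tray empty, and leave the glue jar standing where it is.

Things in the scene. Friction and masses are not known exactly. Their poses are not given: they have to be found in the camera images.
- bun_foot: Turned round furniture foot of pale wood, 56 mm in diameter at its widest (from 16 to 34 mm above its underside), 47 mm high, 70 g. Origin: centre of its underside; z up along its axis.
- post_cap: Square stepped post cap of pale wood: base 50 x 50 mm and 36 mm high, with two smaller square steps on top, 49 mm high in all, about 70 g. Origin: centre of its underside; x and y square to its sides, z up.
- lap_rail: Oblong rail piece of pale wood with a half-lap step: 84 mm long (x) by 30 mm wide (y); 40 mm high from x = -42 to +12 mm and only 20 mm high from +12 to +42 mm; about 60 g. Origin: centre of its 84 x 30 underside; z up. Its balance point is at about x = -8 mm. It fits in a pocket at any yaw.
- tray_round: Brown wooden tray, 152 x 112 mm, 9 mm high: a 100 x 100 mm pocket, floor 5 mm above the bench, in a lip 6 mm wide and 4 mm higher than the floor; beside it a pale label strip 40 mm wide, its top 9 mm above the bench. Glued on the strip: a flat dark round disc (32 mm across, 3 mm thick); this is the tray of the round foot. Screwed down. Origin: underside, below the middle of the pocket; z up; strip from x = +56 to +96 mm.
- tray_square: Brown wooden tray, 152 x 112 mm, 9 mm high: a 100 x 100 mm pocket, floor 5 mm above the bench, in a lip 6 mm wide and 4 mm higher than the floor; beside it a pale label strip 40 mm wide, its top 9 mm above the bench. Glued on the strip: a flat dark square (28 mm, 3 mm thick); this is the tray of the post cap. Screwed down. Origin: underside, below the middle of the pocket; z up; strip from x = +56 to +96 mm.
- tray_long: Brown wooden tray, 152 x 112 mm, 9 mm high: a 100 x 100 mm pocket, floor 5 mm above the bench, in a lip 6 mm wide and 4 mm higher than the floor; beside it a pale label strip 40 mm wide, its top 9 mm above the bench. Glued on the strip: a flat dark bar (70 x 18 mm, 3 mm thick); this is the tray of the rail piece. Screwed down. Origin: underside, below the middle of the pocket; z up; strip from x = +56 to +96 mm.
- tray_spare: Brown wooden tray, 152 x 112 mm, 9 mm high: a 100 x 100 mm pocket, floor 5 mm above the bench, in a lip 6 mm wide and 4 mm higher than the floor; beside it a pale label strip 40 mm wide, its top 9 mm above the bench. Its strip is bare: the spare tray, empty at first. Screwed down. Origin: underside, below the middle of the pocket; z up; strip from x = +56 to +96 mm.
- glue_jar: Low closed glue jar with a grey cap, 54 mm in diameter, 70 mm high, standing loose on the bench between the trays. Origin: centre of its underside.
Mind the look-alikes: they are no part of the job. What is shaped like the tray_long but orange is not meant.

How it is judged:
By the outcome, as a careful person would: the job done as asked, in the order asked, and still so for the second after the job is handed in, with the robot touching nothing.
It also fails if it takes over 90 s, if anything falls off the work surface, if the arm or the gripper's body presses on something with over 40 N, if the wrist force passes 120 N, or if a joint passes its speed limit or range.

## Working session

There is one attempt and no reset: what is moved stays moved. The work goes in short steps, Python scripts to look and compute and a tool call to move; the robot and the scene stay as the last step left them, time stands still between calls to the robot, and variables do not carry over. Pictures are saved under pics/ and viewed, about 12 in all and at most 16, crops included, and the job is handed in when it is done.

Besides the shell and the picture viewer there is one more tool, called after "Emit:" as name(argument=value, ...) on one line, values as JSON. step_arm: Moves the arm, as the interface text tells. Its arguments: {"type":"object","properties":{"plan":{"type":"string"},"grip_force":{"type":"number"}},"required":["plan"]}

```bash
ls; mkdir -p pics
cat > h.py <<'E'
import numpy as np, cv2
from rig import readout, cams, workorder, spotter, ctrl
def K(name):
    i=cams.camera_info(name); f=200/np.tan(np.radians(i['vfov'])/2)
    return f,i['cx'],i['cy'],cv2.Rodrigues(np.array(i['rvec'],float))[0],np.array(i['tvec'],float).ravel(),i
def world(name,depth):
    f,cx,cy,R,t,_=K(name); v,u=np.mgrid[0:400,0:640]
    P=np.stack([(u-cx)/f*depth,(v-cy)/f*depth,depth],-1)
    W=(P-t)@R; W[depth<=0]=np.nan
    return W
def save(img,fn): cv2.imwrite(fn,img[...,::-1])
E
python3 - <<'E'
from h import *
print(readout.sense()); print(ctrl.hold_point_z)
for n in ("scene","top"):
    im,d=cams.capture(n); save(im,f"pics/{n}0.png"); np.save(f"{n}0.npy",d); print(n,K(n)[5])
    W=world(n,d)
    for t in "bun_foot post_cap lap_rail tray_round tray_square tray_long tray_spare glue_jar".split():
        for r in spotter.regions_of(n,t)[:5]:
            m=r['pixels']; w=W[m]; w=w[~np.isnan(w[:,0])]
            print(n,t,round(r['conf'],2),np.round(r['extent']),np.round(np.median(w,0)) if len(w) else None, np.round(np.percentile(w[:,2],95)) if len(w) else None)
E
```

```text
pics
{'time_s': 0.0, 'joints': array([ 9.26605840e-01,  3.13431468e-01,  1.49844567e+00,  2.02059280e-06,
        1.33102270e+00, -2.23408143e-01]), 'dq': array([-0.00030433,  0.0003321 , -0.00027671,  0.00064162,  0.00162524,
        0.0007098 ]), 'tau': array([-7.50077265e-05, -4.12259066e+01, -2.59741455e+01, -2.19152294e-04,
        4.09469329e-03,  2.80166802e-05]), 'eef_pos': array([214.2997434 , 478.97920851, 230.74133582]), 'ee_rot': array([-2.75609177e-04,  2.08842653e-01,  9.77949037e-01, -5.92641349e-04]), 'force': array([ 0.83669477,  0.48682433, -0.36095532]), 'wrist_torque': array([ 0.02541656,  0.01809641, -0.03106744]), 'grip_width': 1.0038769682187996}
18.700000000000003
scene {'vfov': 56.91513429436305, 'cx': 322.28746321881704, 'cy': 196.94247987439124, 'rvec': array([ 0.70052432,  2.81454388, -0.81456895]), 'tvec': array([ 427.55113436, -136.6719955 , 1019.69594518])}
scene bun_foot 0.79 [292. 154.  15.  21.] [ 469. -183.   46.] 53.0
scene bun_foot 0.5 [287. 226.  26.  29.] [572.   8.  65.] 71.0
scene lap_rail 0.84 [273. 317.  38.  44.] [683. 164.  42.] 46.0
scene
[... 539 characters left out ...]
55175, 'rvec': array([ 2.17937213, -2.17101741,  0.10100564]), 'tvec': array([-50.70742346, 472.93354772, 972.94197987])}
top bun_foot 0.69 [384. 206.  25.  32.] [ 464. -192.   48.] 53.0
top post_cap 0.56 [362. 129.  27.  34.] [ 657. -138.   43.] 53.0
top lap_rail 0.56 [240. 119.  34.  25.] [680. 154.  40.] 47.0
top lap_rail 0.23 [230. 208.  54.  63.] [466. 187.   6.] 11.0
top tray_round 0.74 [240. 113.  52.  67.] [720. 168.   7.] 12.0
top tray_square 0.58 [381. 197.  44.  64.] [ 499. -190.    6.] 12.0
top tray_long 0.9 [358. 123.  49.  65.] [ 690. -132.    6.] 12.0
top tray_long 0.77 [417. 295.  52.  72.] [ 253. -276.    6.] 11.0
top glue_jar 0.91 [308. 164.  21.  26.] [563.  -5.  68.] 72.0
```

Run:
```python
import cv2
a=cv2.imread("pics/top0.png");cv2.imwrite("pics/top0c.png",cv2.resize(a[70:350,180:480],None,fx=2.6,fy=2.1,interpolation=2)[:600])
```

```text
(no output)
```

View pics/scene0.png

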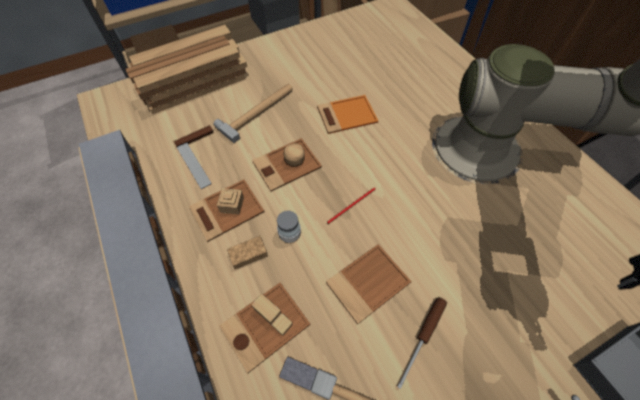

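View pics/top0c.png

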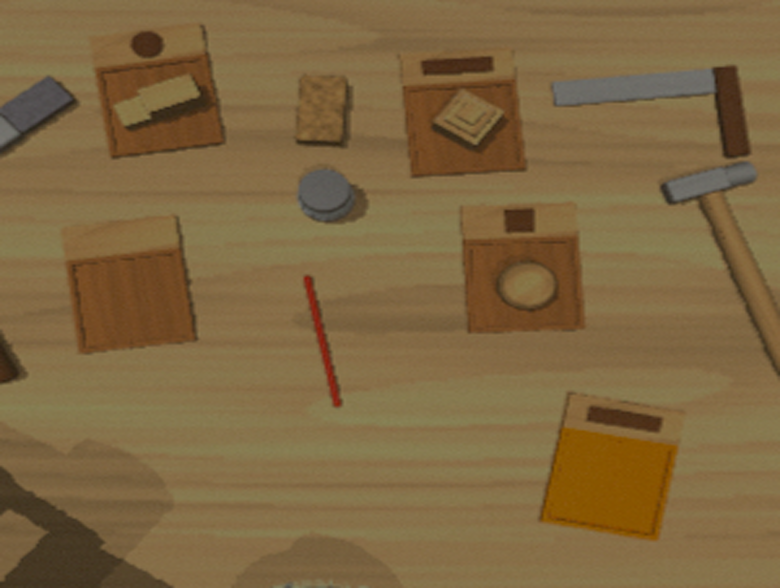

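The scene view shows the foot at (292,154) in the square tray (288,165), the cap at (230,200) in the long tray (227,209) and the rail at (273,317) in the round tray (266,329). The spare tray is at (368,281), the jar at (289,228).
Could be confused: the long tray against the orange look-alike (349,113). The brown one with the bar at (227,209) is right. The cork block (247,250) could pass for a part, but it isn't pale and isn't in a tray.

```bash
cat >> h.py <<'E'
APP=dict(tray_round=(705,165),tray_square=(490,-190),tray_long=(680,-130),tray_spare=(462,185))
def objs(n,W,im=None):
    """per tray: tray rect from low points, part rect from high points"""
    H=[]
    for k,(x,y) in APP.items():
        m=(abs(W[...,0]-x)<110)&(abs(W[...,1]-y)<95)
        m2=(abs(W[...,0]-x)<58)&(abs(W[...,1]-y)<58)
        hi=W[m2&(W[...,2]>24)]
        lo=W[m&(W[...,2]>5.5-2)&(W[...,2]<16)] 
        out=[n,k]
        if len(hi)>15:
            top=np.percentile(hi[:,2],90); tp=hi[hi[:,2]>top-6][:,:2]
            r=cv2.minAreaRect(hi[:,:2].astype(np.float32)); out+=['hi',len(hi),np.round(r[0]),np.round(r[1]),round(r[2]),'top z',round(top),'topmean',np.round(tp.mean(0))]
        print(*out)
def trays(n,W):
    for k in APP:
        for r in spotter.regions_of(n,k)[:3]:
            w=W[r['pixels']]; w=w[(w[:,2]<16)&(w[:,2]>-8)]
            if len(w)<50: continue
            q=cv2.minAreaRect(w[:,:2].astype(np.float32)); print(n,k,round(r['conf'],2),np.round(q[0],1),np.round(q[1]),round(q[2],1),'z',np.round(np.median(w[:,2]),1))
E
python3 - <<'E'
from h import *
for n in ("scene","top"):
    im,d=cams.capture(n); W=world(n,d); objs(n,W); trays(n,W)
    f=W[(abs(W[...,0]-470)<60)&(abs(W[...,1])<40)]; print('bench z',np.median(f[:,2]),f[:,2].std())
E
```

```text
scene tray_round hi 576 [683. 158.] [30. 84.] 22 top z 45 topmean [689. 145.]
scene tray_square hi 363 [ 466. -192.] [52. 51.] 30 top z 52 topmean [ 466. -193.]
scene tray_long hi 467 [ 663. -141.] [52. 51.] 55 top z 53 topmean [ 663. -139.]
scene tray_spare
scene tray_round 0.85 [705.4 161.9] [155. 117.] 9.6 z 6.3
scene tray_square 0.56 [ 486.6 -195.2] [156. 116.] 1.8 z 7.0
scene tray_long 0.84 [ 679.3 -137.4] [153. 115.] 5.1 z 7.1
scene tray_spare 0.61 [467.2 186. ] [153. 112.] 8.4 z 5.6
bench z -0.3263868875112951 2.1465060686215383
top tray_round hi 410 [683. 159.] [32. 84.] 24 top z 46 topmean [688. 145.]
top tray_square hi 417 [ 464. -194.] [51. 55.] 0 top z 52 topmean [ 464. -194.]
top tray_long hi 433 [ 663. -140.] [50. 51.] 55 top z 53 topmean [ 662. -139.]
top tray_spare
top tray_round 0.92 [705.2 165.7] [154. 112.] 9.6 z 6.9
top tray_square 0.96 [ 488.3 -195.9] [152. 117.] 2.8 z 6.2
top tray_long 0.73 [ 252.3 -277. ] [114. 154.] 79.3 z 5.8
top tray_long 0.7 [ 678.8 -135.2] [152. 110.] 4.6 z 6.3
top tray_spare 0.74 [465.9 188.5] [157. 118.] 7.2 z 6.1
bench z -0.46859698309748177 2.4390542740700893
```

```bash
cat >> h.py <<'E'
from scipy.spatial.transform import Rotation as Ro
def goto(*targets):
    s=readout.sense(); q=s['ee_rot']; R=Ro.from_quat([q[1],q[2],q[3],q[0]]).as_matrix(); p=s['eef_pos']
    yaw=np.degrees(np.arctan2(R[1,1],R[0,1])); print('tcp',np.round(p,1),'yaw',round(yaw,1),'grip',round(s['grip_width'],3),'F',np.round(s['force'],1),'t',round(s['time_s'],1),'q6',round(s['joints'][5],2),'tilt',np.round(R[:,2],3))
    Rf=np.array([[np.sin(np.radians(yaw)),np.cos(np.radians(yaw)),0],[-np.cos(np.radians(yaw)),np.sin(np.radians(yaw)),0],[0,0,-1]])
    # tool x = y cross z
    Rf[:,0]=np.cross(Rf[:,1],Rf[:,2])
    for x,y,z,w in targets:
        d=Rf.T@(np.array([x,y,z])-p)/10; dw=(yaw-w+90)%180-90
        print((x,y,z,w),'->',np.round(d,2),round(dw,1),'or',round(dw-np.sign(dw)*180,1))
E
python3 - <<'E'
from h import *
a=cv2.imread("pics/scene0.png");b=cv2.imread("pics/top0.png")
c=np.hstack([cv2.resize(a[165:250,180:280],(400,340)),cv2.resize(b[85:170,310:410],(400,340))]);cv2.imwrite("pics/crop1.png",c)
goto((663,-139.5,150,55))
E
```

```text
tcp [214.5 479.2 231.3] yaw 65.9 grip 0.998 F [ 0.6 -0.2 -0.3] t 1.4 q6 -0.22 tilt [ 0. -0. -1.]
(663, -139.5, 150, 55) -> [-66.21 -38.15   8.13] 10.9 or -169.1
```

View pics/crop1.png

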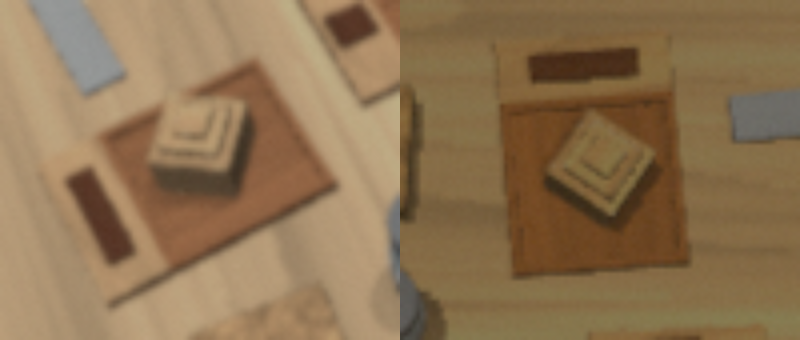

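Emit:
step_arm(plan="-66.2 -38.2 8.1 11 100;-66.2 -38.2 8.1 11 100;-66.2 -38.2 8.1 11 100;-66.2 -38.2 8.1 11 100;-66.2 -38.2 8.1 11 100;-66.2 -38.2 8.1 11 100;-66.2 -38.2 8.1 11 100;-66.2 -38.2 8.1 11 100;-66.2 -38.2 8.1 11 100;-66.2 -38.2 8.1 11 100", grip_force=40)

```text
time_s: 2.4
eef_pos: [507.0, 74.5, 178.6]
ee_rot: [0.0, 0.302, 0.953, 0.0]
force: [0.9, 0.4, 0.6]
grip_width: 0.995
```

The crop confirms it: a stepped square cap, right way up, in the brown tray whose strip carries the bar (scene about (204,217)).

```bash
python3 -c "
from h import *
goto((663,-139.5,120,55))"
```

```text
tcp [507.   74.5 178.6] yaw 54.9 grip 0.995 F [0.9 0.4 0.6] t 2.4 q6 -1.04 tilt [ 0.  0. -1.]
(663, -139.5, 120, 55) -> [-25.07  -8.53   5.86] -0.1 or 179.9
```

Emit:
step_arm(plan="-25.1 -8.5 5.9 0 100;-25.1 -8.5 5.9 0 100;-25.1 -8.5 5.9 0 100;-25.1 -8.5 5.9 0 100;-25.1 -8.5 5.9 0 100;-25.1 -8.5 5.9 0 100;-25.1 -8.5 5.9 0 100;-25.1 -8.5 5.9 0 100;-25.1 -8.5 5.9 0 100")

```text
time_s: 3.3
eef_pos: [662.3, -136.4, 120.1]
ee_rot: [0.0, 0.301, 0.954, 0.0]
force: [-0.0, -0.6, 1.1]
grip_width: 0.999
```

Run:
```python
from h import *
goto((663,-139.5,60,55),(663,-139.5,8,55))
im,d=cams.capture("scene"); a=cv2.resize(im[120:260,150:350],(800,560)); save(a,"pics/g1.png")
W=world("scene",d); m=(abs(W[...,0]-663)<80)&(abs(W[...,1]+139)<80)&(W[...,2]>100)&(W[...,2]<175)
w=W[m]; print(len(w),np.round(cv2.minAreaRect(w[:,:2].astype(np.float32))[0]),np.round(np.percentile(w[:,2],1)))
```

```text
tcp [ 662.3 -136.4  120.1] yaw 55.0 grip 0.999 F [-0.  -0.6  1.1] t 3.3 q6 -1.34 tilt [ 0.  0. -1.]
(663, -139.5, 60, 55) -> [-0.24 -0.22  6.01] -0.0 or 180.0
(663, -139.5, 8, 55) -> [-0.24 -0.22 11.21] -0.0 or 180.0
185 [ 663. -135.] 134.0
```

View pics/g1.png

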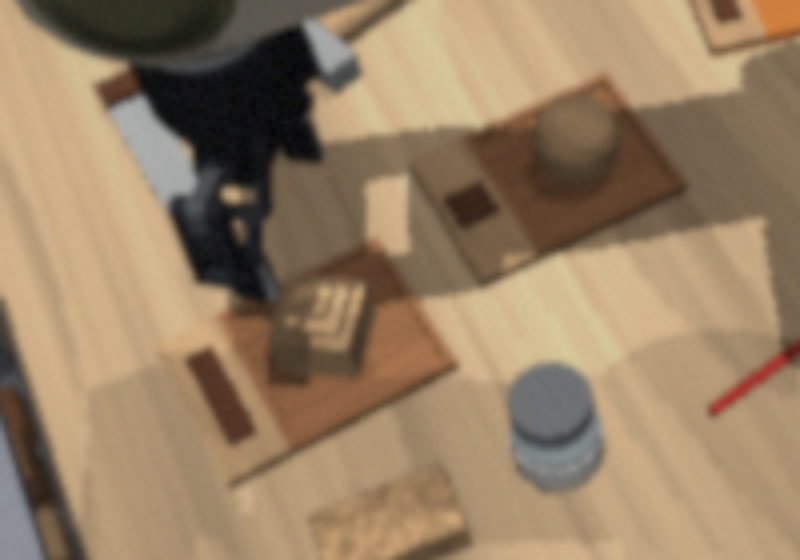

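The open fingertips stand over the cap at crop (225,285). The camera puts the gripper at (663,-135), and the TCP reads (662,-136), so the calibration agrees.

Emit:
step_arm(plan="0 0 4 0 100;0 0 7.5 0 100;0 0 10 0 100;0 0 11.2 0 100;0 0 11.2 0 100;0 0 11.2 0 40;0 0 11.2 0 40;0 0 11.2 0 40;0 0 11.2 0 40;0 0 11.2 0 40", grip_force=40)

```text
time_s: 4.35
eef_pos: [663.3, -137.7, 9.4]
ee_rot: [0.001, 0.302, 0.953, -0.0]
force: [-1.5, 0.9, 6.6]
grip_width: 0.579
```

```bash
python3 -c "
from h import *
goto((663,-139.5,60,55))"
```

```text
tcp [ 663.3 -137.7    9.4] yaw 54.9 grip 0.579 F [-1.5  0.9  6.6] t 4.3 q6 -1.34 tilt [ 0.003 -0.001 -1.   ]
(663, -139.5, 60, 55) -> [-0.08 -0.16 -5.06] -0.1 or 179.9
```

Emit:
step_arm(plan="0 0 -2 0 40;0 0 -5 0 40;0 0 -9 0 40;0 0 -13 0 40;0 0 -13 0 40")

```text
time_s: 4.85
eef_pos: [664.8, -138.2, 144.7]
ee_rot: [0.006, 0.302, 0.953, -0.0]
force: [0.9, -0.0, -0.5]
grip_width: 0.578
```

```bash
python3 -c "
from h import *
goto((446.7,184.6,135,97.8),(446.7,184.6,135,55))"
```

```text
tcp [ 664.8 -138.2  144.7] yaw 54.9 grip 0.578 F [ 0.9 -0.  -0.5] t 4.8 q6 -1.34 tilt [ 0.011 -0.004 -1.   ]
(446.7, 184.6, 135, 97.8) -> [36.41 13.87  0.97] -42.9 or 137.1
(446.7, 184.6, 135, 55) -> [36.41 13.87  0.97] -0.1 or 179.9
```

Emit:
step_arm(plan="36.3 14.1 0 0 40;36.3 14.1 0 0 40;36.3 14.1 0 0 40;36.3 14.1 0 0 40;36.3 14.1 0 0 40;36.3 14.1 0 0 40;36.3 14.1 0 0 40;36.3 14.1 0 0 40;36.3 14.1 0 0 40;36.3 14.1 0 0 40")

```text
time_s: 5.85
eef_pos: [446.5, 187.0, 137.7]
ee_rot: [0.0, 0.301, 0.954, 0.0]
force: [-0.7, 0.3, -0.2]
grip_width: 0.577
```

Run:
```python
from h import *
goto((446.7,184.6,8,55))
im,d=cams.capture("scene"); a=cv2.resize(im[180:350,280:480],(700,595)); save(a,"pics/g2.png")
W=world("scene",d); trays("scene",W)
```

```text
tcp [446.5 187.  137.7] yaw 55.0 grip 0.577 F [-0.7  0.3 -0.2] t 5.8 q6 -0.81 tilt [ 0.001 -0.    -1.   ]
(446.7, 184.6, 8, 55) -> [-0.15 -0.18 12.97] -0.0 or 180.0
scene tray_round 0.98 [704.6 161.3] [153. 118.] 9.5 z 6.3
scene tray_round 0.35 [678.5 163.1] [37. 74.] 20.6 z 5.7
scene tray_square 0.58 [ 488.4 -200.9] [153. 126.] 2.4 z 7.1
scene tray_long 0.88 [ 678.8 -141.5] [155. 123.] 5.4 z 6.3
scene tray_long 0.69 [ 253.5 -283.7] [126. 154.] 78.7 z 6.5
scene tray_spare 0.74 [465.2 183.6] [157. 116.] 8.7 z 5.8
```

View pics/g2.png

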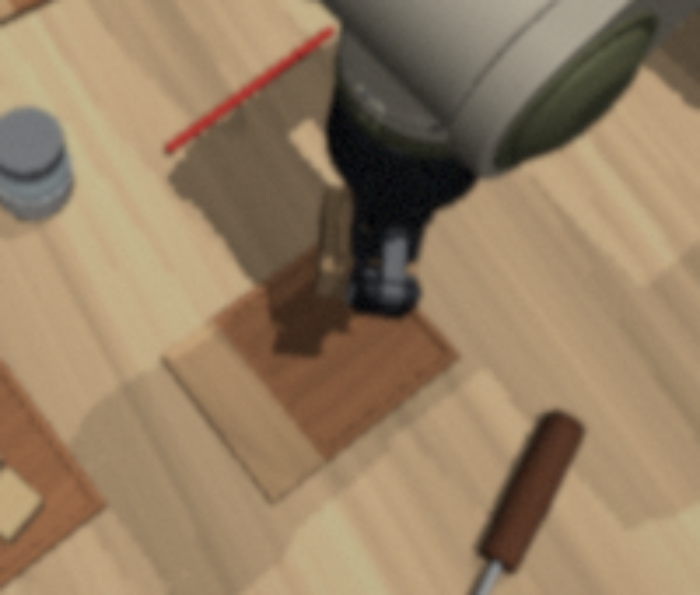

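The cap hangs level over the spare tray's pocket, at crop (335,240); the jar hasn't moved.

Emit:
step_arm(plan="0 0 4 0 40;0 0 8 0 40;0 0 11 0 40;0 0 12.2 0 40;0 0 12.8 0 40;0 0 13 0 40;0 0 13 0 40;0 0 13 0 60;0 0 13 0 70;0 0 13 0 100")

```text
time_s: 7.1
eef_pos: [447.1, 186.7, 8.1]
ee_rot: [0.001, 0.302, 0.953, 0.0]
force: [-0.6, -0.3, 0.7]
grip_width: 0.848
```

Emit:
step_arm(plan="0 0 0 0 100;0 0 0 0 100;0 0 -3 0 100;0 0 -7 0 100;0 0 -11 0 100;0 0 -14 0 100;0 0 -14 0 100")

```text
time_s: 7.8
eef_pos: [448.4, 187.0, 151.4]
ee_rot: [0.003, 0.302, 0.953, 0.002]
force: [0.0, -0.6, -1.0]
grip_width: 1.001
```

Run:
```python
from h import *
# rail grasp point at part x=-9, yaw 112.5
c=np.array([683,158.5]); u=np.array([np.cos(np.radians(112.5)),np.sin(np.radians(112.5))]); g=c-9*u; print(g)
goto((*g,130,22.5))
for n in("scene",):
    im,d=cams.capture(n); objs(n,world(n,d))
```

```text
[686.44415089 150.18508421]
tcp [448.4 187.  151.4] yaw 54.9 grip 1.001 F [ 0.  -0.6 -1. ] t 7.8 q6 -0.8 tilt [ 0.007  0.001 -1.   ]
(np.float64(686.4441508912859), np.float64(150.18508420739843), 130, 22.5) -> [-21.59  10.67   2.14] 32.4 or -147.6
scene tray_round hi 575 [683. 158.] [30. 84.] 23 top z 46 topmean [689. 145.]
scene tray_square hi 360 [ 465. -192.] [50. 53.] 62 top z 52 topmean [ 466. -193.]
scene tray_long
scene tray_spare hi 9718 [452. 185.] [ 97. 116.] 0 top z 458 topmean [429. 183.]
```

Emit:
step_arm(plan="-21.7 10.6 1.8 32 100;-21.7 10.6 1.8 32 100;-21.7 10.6 1.8 32 100;-21.7 10.6 1.8 32 100;-21.7 10.6 1.8 32 100;-21.7 10.6 1.8 32 100;-21.7 10.6 1.8 32 100;-21.7 10.6 1.8 32 100;-21.7 10.6 1.8 32 100")

```text
time_s: 8.75
eef_pos: [684.3, 149.1, 130.1]
ee_rot: [-0.0, 0.552, 0.834, 0.0]
force: [-0.2, 0.1, -0.2]
grip_width: 0.997
```

Run:
```python
from h import *
goto((686.4,150.2,9,22.5))
im,d=cams.capture("scene"); W=world("scene",d); objs("scene",W); save(im,"pics/s3.png")
goto((686.4,150.2,9,22.5))
```

```text
tcp [684.3 149.1 130.1] yaw 22.9 grip 0.997 F [-0.2  0.1 -0.2] t 8.8 q6 -0.35 tilt [-0.  0. -1.]
(686.4, 150.2, 9, 22.5) -> [ 0.02  0.24 12.11] 0.4 or -179.6
scene tray_round hi 8364 [702. 163.] [111. 109.] 90 top z 427 topmean [682. 167.]
scene tray_square
scene tray_long
scene tray_spare hi 8845 [462. 172.] [ 90. 116.] 90 top z 516 topmean [425. 148.]
tcp [684.5 149.  130.3] yaw 22.9 grip 0.998 F [ 0.3 -1.4  0.4] t 8.8 q6 -0.35 tilt [ 0. -0. -1.]
(686.4, 150.2, 9, 22.5) -> [ 0.03  0.22 12.13] 0.4 or -179.6
```

Emit:
step_arm(plan="0 0.2 4 0 100;0 0.2 8 0 100;0 0.2 11 0 100;0 0.2 12.1 0 100;0 0.2 12.1 0 100;0 0.2 12.1 0 20;0 0.2 12.1 0 20;0 0.2 12.1 0 20;0 0.2 12.1 0 20;0 0.2 12.1 0 20")

```text
time_s: 9.8
eef_pos: [687.5, 149.4, 9.7]
ee_rot: [0.001, 0.553, 0.833, 0.001]
force: [-0.1, 0.7, 6.0]
grip_width: 0.348
```

Emit:
step_arm(plan="0 0 0 0 20;0 0 0 0 20;0 0 -2 0 20;0 0 -5 0 20;0 0 -9 0 20;0 0 -12 0 20;0 0 -12 0 20;0 0 -12 0 20")

```text
time_s: 10.6
eef_pos: [686.8, 149.4, 128.3]
ee_rot: [-0.0, 0.553, 0.833, -0.0]
force: [-0.4, 0.8, -0.8]
grip_width: 0.344
```

Run:
```python
from h import *
# target: rail origin at long pocket centre; hand is at part x=-9. rail axis = tool yaw+90
for yaw in (4.9,22.5,-20):
    a=np.radians(yaw+90); g=np.array([659.1,-138])-9*np.array([np.cos(a),np.sin(a)]); goto((*np.round(g,1),130,yaw))
im,d=cams.capture("scene"); W=world("scene",d); objs("scene",W)
```

```text
tcp [686.8 149.4 128.3] yaw 22.9 grip 0.344 F [-0.4  0.8 -0.8] t 10.6 q6 -0.35 tilt [-0. -0. -1.]
(np.float64(659.9), np.float64(-147.0), 130, 4.9) -> [-26.26 -14.01  -0.17] 18.0 or -162.0
tcp [686.8 149.4 128.3] yaw 22.9 grip 0.344 F [-0.4  0.8 -0.8] t 10.6 q6 -0.35 tilt [-0. -0. -1.]
(np.float64(662.5), np.float64(-146.3), 130, 22.5) -> [-26.29 -13.74  -0.17] 0.4 or -179.6
tcp [686.8 149.4 128.3] yaw 22.9 grip 0.344 F [-0.4  0.8 -0.8] t 10.6 q6 -0.35 tilt [-0. -0. -1.]
(np.float64(656.0), np.float64(-146.5), 130, -20) -> [-26.06 -14.35  -0.17] 42.9 or -137.1
scene tray_round hi 8488 [699. 163.] [104. 112.] 0 top z 426 topmean [684. 167.]
scene tray_square
scene tray_long
scene tray_spare hi 8835 [462. 172.] [116.  90.] 0 top z 515 topmean [425. 147.]
```

Emit:
step_arm(plan="-26.3 -14 0 18 20;-26.3 -14 0 18 20;-26.3 -14 0 18 20;-26.3 -14 0 18 20;-26.3 -14 0 18 20;-26.3 -14 0 18 20;-26.3 -14 0 18 20;-26.3 -14 0 18 20;-26.3 -14 0 18 20;-26.3 -14 0 18 20")

```text
time_s: 11.65
eef_pos: [660.4, -145.8, 128.1]
ee_rot: [-0.0, 0.676, 0.737, -0.0]
force: [0.2, 0.5, -0.9]
grip_width: 0.35
```

Run:
```python
from h import *
im,d=cams.capture("scene"); save(cv2.resize(im[120:260,150:350],(800,560)),"pics/g3.png")
W=world("scene",d); objs("scene",W)
goto((659.9,-147,9.5,4.9))
n="scene"
for r in spotter.regions_of(n,"lap_rail")[:2]:
    w=W[r['pixels']];w=w[w[:,2]>60]; q=cv2.minAreaRect(w[:,:2].astype(np.float32)) if len(w)>10 else 0; print(r['conf'],q,np.percentile(w[:,2],[2,98]) if len(w)>10 else '')
```

```text
scene tray_round
scene tray_square hi 409 [ 497. -185.] [117.  52.] 14 top z 446 topmean [ 542. -155.]
scene tray_long hi 6915 [ 674. -130.] [116. 104.] 90 top z 426 topmean [ 658. -123.]
scene tray_spare hi 3498 [436. 164.] [96. 49.] 56 top z 568 topmean [413. 139.]
tcp [ 660.4 -145.9  128.3] yaw 5.0 grip 0.344 F [-0.3 -0.  -0.5] t 11.7 q6 -0.48 tilt [-0.001  0.    -1.   ]
(659.9, -147, 9.5, 4.9) -> [-0.11 -0.06 11.88] 0.1 or -179.9
0.88 ((658.853515625, -132.74783325195312), (30.06705665588379, 79.02742767333984), 5.08669376373291) [126.35434699 164.85948681]
```

View pics/g3.png

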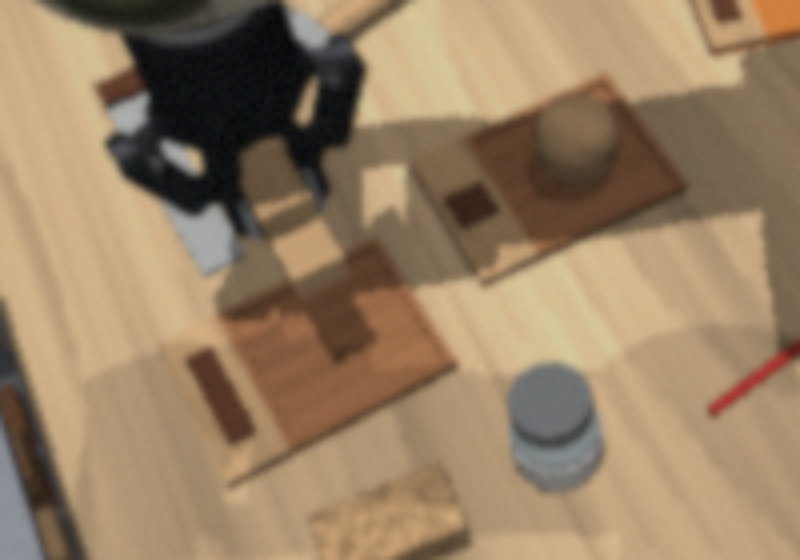

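The rail hangs level over the pocket of the long tray (crop (300,215)).

Emit:
step_arm(plan="-0.2 0 4 0 20;-0.2 0 8 0 20;-0.2 0 10.5 0 20;-0.2 0 11.4 0 20;-0.2 0 11.8 0 20;-0.2 0 11.9 0 20;-0.2 0 11.9 0 20;-0.2 0 11.9 0 40;-0.2 0 11.9 0 55;-0.2 0 11.9 0 70")

```text
time_s: 12.75
eef_pos: [660.7, -149.5, 10.2]
ee_rot: [0.0, 0.676, 0.737, 0.0]
force: [-0.6, 0.6, 0.7]
grip_width: 0.692
```

Emit:
step_arm(plan="0 0 0 0 100;0 0 0 0 100;0 0 -3 0 100;0 0 -7 0 100;0 0 -11 0 100;0 0 -12 0 100;0 0 -12 0 100")

```text
time_s: 13.45
eef_pos: [661.1, -149.6, 131.4]
ee_rot: [0.002, 0.676, 0.737, 0.001]
force: [-0.4, -0.2, -0.6]
grip_width: 1.002
```

Run:
```python
from h import *
goto((465,-193.5,125,4.9),(465,-193.5,125,-60))
```

```text
tcp [ 661.1 -149.6  131.4] yaw 4.9 grip 1.002 F [-0.4 -0.2 -0.6] t 13.4 q6 -0.48 tilt [ 0.003 -0.001 -1.   ]
(465, -193.5, 125, 4.9) -> [ -2.7  -19.91   0.64] -0.0 or 180.0
(465, -193.5, 125, -60) -> [ -2.7  -19.91   0.64] 64.9 or -115.1
```

Emit:
step_arm(plan="-2.6 -19.9 0.4 0 100;-2.6 -19.9 0.4 0 100;-2.6 -19.9 0.4 0 100;-2.6 -19.9 0.4 0 100;-2.6 -19.9 0.4 0 100;-2.6 -19.9 0.4 0 100;-2.6 -19.9 0.4 0 100")

```text
time_s: 14.15
eef_pos: [465.2, -192.2, 125.1]
ee_rot: [-0.0, 0.676, 0.737, 0.0]
force: [-0.6, 1.0, 0.8]
grip_width: 1.001
```

Run:
```python
from h import *
goto((465,-193.5,9,4.9))
for n in ("scene","top"):
    im,d=cams.capture(n); W=world(n,d); objs(n,W); save(im,f"pics/{n}4.png")
goto((465,-193.5,9,4.9))
```

```text
tcp [ 465.2 -192.2  125.1] yaw 4.9 grip 1.001 F [-0.6  1.   0.8] t 14.2 q6 -0.71 tilt [ 0.  0. -1.]
(465, -193.5, 9, 4.9) -> [-0.13 -0.03 11.61] 0.0 or -180.0
scene tray_round
scene tray_square hi 4268 [ 486. -190.] [108. 116.] 0 top z 422 topmean [ 477. -174.]
scene tray_long hi 377 [ 660. -141.] [30. 87.] 4 top z 46 topmean [ 661. -154.]
scene tray_spare hi 584 [448. 183.] [51. 50.] 56 top z 53 topmean [449. 184.]
top tray_round
top tray_square hi 3496 [ 483. -190.] [116. 102.] 90 top z 429 topmean [ 471. -175.]
top tray_long hi 380 [ 659. -139.] [32. 84.] 4 top z 46 topmean [ 660. -154.]
top tray_spare hi 457 [448. 185.] [51. 50.] 55 top z 53 topmean [447. 184.]
tcp [ 465.3 -192.   125.2] yaw 5.0 grip 0.997 F [ 0.5 -0.3 -1.2] t 14.2 q6 -0.71 tilt [-0.  0. -1.]
(465, -193.5, 9, 4.9) -> [-0.14 -0.04 11.62] 0.1 or -179.9
```

Emit:
step_arm(plan="-0.1 0 4 0 100;-0.1 0 8 0 100;-0.1 0 10.5 0 100;-0.1 0 11.7 0 100;-0.1 0 11.7 0 100;-0.1 0 11.7 0 50;-0.1 0 11.7 0 50;-0.1 0 11.7 0 50;-0.1 0 11.7 0 50;-0.1 0 11.7 0 50")

```text
time_s: 15.25
eef_pos: [465.3, -193.7, 10.1]
ee_rot: [0.001, 0.676, 0.737, 0.0]
force: [-0.8, 0.8, 5.6]
grip_width: 0.642
```

Emit:
step_arm(plan="0 0 0 0 50;0 0 -2 0 50;0 0 -5 0 50;0 0 -9 0 50;0 0 -13 0 50;0 0 -13 0 50;0 0 -13 0 50")

```text
time_s: 15.95
eef_pos: [464.7, -193.3, 139.6]
ee_rot: [0.001, 0.676, 0.737, 0.0]
force: [-0.7, 0.4, -1.2]
grip_width: 0.635
```

Run:
```python
from h import *
goto((685.6,160.5,140,4.9))
im,d=cams.capture("scene"); W=world("scene",d)
for r in spotter.regions_of("scene","bun_foot")[:2]:
    w=W[r['pixels']]; print(round(r['conf'],2),r['extent'],np.round(np.nanmedian(w,0)),np.round(np.nanpercentile(w[:,2],[3,97])))
```

```text
tcp [ 464.7 -193.3  139.6] yaw 4.9 grip 0.635 F [-0.7  0.4 -1.2] t 15.9 q6 -0.71 tilt [ 0.002 -0.001 -1.   ]
(685.6, 160.5, 140, 4.9) -> [33.37 25.03 -0.04] -0.0 or 180.0
0.62 [292.8, 116.9, 19.8, 23.8] [ 466. -179.  176.] [149. 183.]
```

Emit:
step_arm(plan="33.4 25 0 0 50;33.4 25 0 0 50;33.4 25 0 0 50;33.4 25 0 0 50;33.4 25 0 0 50;33.4 25 0 0 50;33.4 25 0 0 50;33.4 25 0 0 50;33.4 25 0 0 50;33.4 25 0 0 50")

```text
time_s: 17.05
eef_pos: [684.9, 163.4, 135.8]
ee_rot: [-0.001, 0.675, 0.738, -0.001]
force: [0.3, -0.5, -1.2]
grip_width: 0.642
```

Emit:
step_arm(plan="0 0 0 0 50;0 0 0 0 50")

```text
time_s: 17.25
eef_pos: [684.7, 159.7, 138.0]
ee_rot: [-0.0, 0.677, 0.736, -0.001]
force: [-0.5, -0.7, -0.7]
grip_width: 0.638
```

Run:
```python
from h import *
goto((685.6,160.5,9.6,4.9))
im,d=cams.capture("scene"); save(cv2.resize(im[240:380,200:400],(800,560)),"pics/g5.png");W=world("scene",d)
for r in spotter.regions_of("scene","bun_foot")[:2]:
    w=W[r['pixels']]; print(round(r['conf'],2),r['extent'],np.round(np.nanmedian(w,0)),np.round(np.nanpercentile(w,[3,97],axis=0)))
```

```text
tcp [684.7 159.7 138. ] yaw 4.8 grip 0.638 F [-0.5 -0.7 -0.7] t 17.2 q6 -0.02 tilt [-0.001 -0.    -1.   ]
(685.6, 160.5, 9.6, 4.9) -> [ 0.07  0.1  12.84] -0.1 or 179.9
0.83 [264.5, 298.6, 28.0, 23.7] [683. 175. 174.] [[660. 163. 154.]
 [706. 185. 180.]]
```

View pics/g5.png

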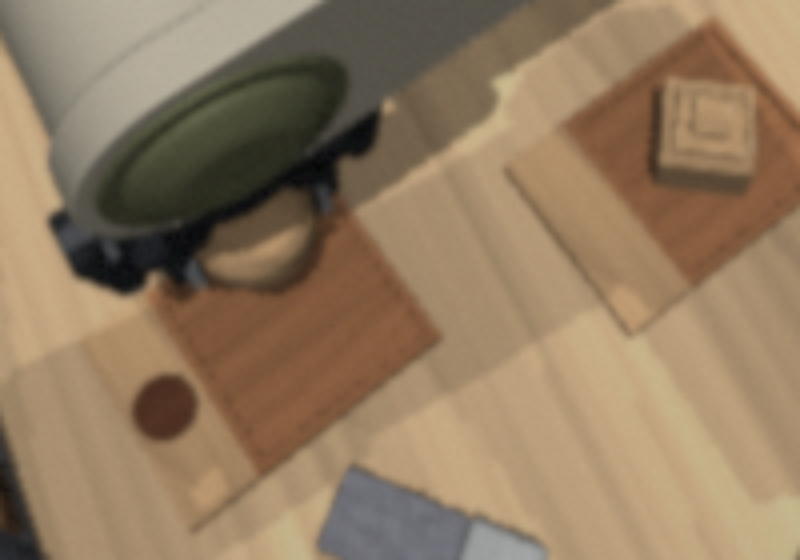

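The foot hangs upright over the pocket of the disc tray (crop (265,240)), and the cap is standing in the spare tray (crop (705,130)).

Emit:
step_arm(plan="0.1 0.1 4 0 50;0.1 0.1 8 0 50;0.1 0.1 11 0 50;0.1 0.1 12.2 0 50;0.1 0.1 12.7 0 50;0.1 0.1 12.9 0 50;0.1 0.1 12.9 0 50;0.1 0.1 12.9 0 50;0.1 0.1 12.9 0 70;0.1 0.1 12.9 0 80")

```text
time_s: 18.35
eef_pos: [686.3, 162.0, 10.3]
ee_rot: [0.0, 0.676, 0.737, 0.0]
force: [-0.5, 0.8, -0.3]
grip_width: 0.798
```

Emit:
step_arm(plan="0 0 0 0 100;0 0 0 0 100;0 0 -3 0 100;0 0 -7 0 100;0 0 -11 0 100;0 0 -12 0 100;0 0 -12 0 100")

```text
time_s: 19.05
eef_pos: [686.7, 162.0, 131.5]
ee_rot: [0.001, 0.676, 0.737, 0.001]
force: [-0.8, -0.2, -0.3]
grip_width: 1.001
```

Run:
```python
from h import *
goto((447.5,184,130,55))
```

```text
tcp [686.7 162.  131.5] yaw 4.9 grip 1.001 F [-0.8 -0.2 -0.3] t 19.1 q6 -0.02 tilt [ 0.003  0.    -1.   ]
(447.5, 184, 130, 55) -> [  4.23 -23.64   0.15] -50.1 or 129.9
```

Emit:
step_arm(plan="4.2 -23.6 0 -50 100;4.2 -23.6 0 -50 100;4.2 -23.6 0 -50 100;4.2 -23.6 0 -50 100;4.2 -23.6 0 -50 100;4.2 -23.6 0 -50 100;4.2 -23.6 0 -50 100;4.2 -23.6 0 -50 100;4.2 -23.6 0 -50 100;4.2 -23.6 0 -50 100")

```text
time_s: 20.05
eef_pos: [447.6, 183.5, 129.1]
ee_rot: [-0.0, 0.303, 0.953, -0.0]
force: [-0.2, -0.3, -0.1]
grip_width: 0.996
```

Run:
```python
from h import *
for n in ("scene","top"):
    im,d=cams.capture(n); W=world(n,d); objs(n,W); save(im,f"pics/{n}6.png")
goto((447.5,184,9,55))
```

```text
scene tray_round hi 641 [687. 161.] [54. 54.] 63 top z 52 topmean [686. 161.]
scene tray_square
scene tray_long hi 397 [ 660. -141.] [30. 87.] 4 top z 46 topmean [ 661. -154.]
scene tray_spare hi 9139 [453. 185.] [ 98. 116.] 0 top z 437 topmean [428. 186.]
top tray_round hi 418 [684. 161.] [52. 54.] 6 top z 52 topmean [685. 161.]
top tray_square
top tray_long hi 380 [ 659. -139.] [31. 84.] 3 top z 46 topmean [ 660. -154.]
top tray_spare hi 4557 [452. 185.] [ 96. 116.] 0 top z 440 topmean [427. 192.]
tcp [447.5 183.6 129.3] yaw 54.8 grip 0.999 F [ 0.7 -0.8 -1.1] t 20.1 q6 -0.81 tilt [-0. -0. -1.]
(447.5, 184, 9, 55) -> [ 0.02  0.04 12.03] -0.2 or 179.8
```

The foot is at (686,161) in its own tray, against a pocket centre of (686,160).

Emit:
step_arm(plan="0 0 4 0 100;0 0 8 0 100;0 0 11 0 100;0 0 12 0 100;0 0 12 0 100;0 0 12 0 40;0 0 12 0 40;0 0 12 0 40;0 0 12 0 40;0 0 12 0 40")

```text
time_s: 21.15
eef_pos: [448.3, 183.8, 11.1]
ee_rot: [0.001, 0.302, 0.953, 0.001]
force: [0.1, 0.2, 5.4]
grip_width: 0.576
```

Emit:
step_arm(plan="0 0 0 0 40;0 0 -2 0 40;0 0 -5 0 40;0 0 -9 0 40;0 0 -13 0 40;0 0 -13 0 40;0 0 -13 0 40")

```text
time_s: 21.85
eef_pos: [447.4, 183.7, 140.4]
ee_rot: [0.001, 0.302, 0.953, 0.0]
force: [-0.8, -0.2, -2.0]
grip_width: 0.582
```

Run:
```python
from h import *
goto((467.5,-196.3,140,2.3))
im,d=cams.capture("scene"); W=world("scene",d)
for r in spotter.regions_of("scene","post_cap")[:2]:
    w=W[r['pixels']]; print(round(r['conf'],2),r['extent'],np.round(np.nanmedian(w,0)),np.round(np.nanpercentile(w[:,2],[3,97])))
```

```text
tcp [447.4 183.7 140.4] yaw 54.9 grip 0.582 F [-0.8 -0.2 -2. ] t 21.9 q6 -0.81 tilt [ 0.002  0.    -1.   ]
(467.5, -196.3, 140, 2.3) -> [-23.5  -29.93   0.04] 52.6 or -127.4
0.56 [384.4, 247.9, 31.8, 33.2] [467. 180. 169.] [  0. 234.]
```

Emit:
step_arm(plan="-23.5 -29.9 0 52.5 40;-23.5 -29.9 0 52.5 40;-23.5 -29.9 0 52.5 40;-23.5 -29.9 0 52.5 40;-23.5 -29.9 0 52.5 40;-23.5 -29.9 0 52.5 40;-23.5 -29.9 0 52.5 40;-23.5 -29.9 0 52.5 40;-23.5 -29.9 0 52.5 40;-23.5 -29.9 0 52.5 40")

```text
time_s: 22.95
eef_pos: [466.9, -195.9, 138.4]
ee_rot: [-0.001, 0.693, 0.721, -0.0]
force: [0.8, -0.5, -1.1]
grip_width: 0.583
```

Emit:
step_arm(plan="0 0 0 0 40;0 0 0 0 40")

```text
time_s: 23.15
eef_pos: [467.5, -194.9, 139.4]
ee_rot: [-0.0, 0.692, 0.722, -0.0]
force: [-0.3, -0.4, -1.2]
grip_width: 0.576
```

Run:
```python
from h import *
im,d=cams.capture("scene"); save(cv2.resize(im[80:220,200:400],(800,560)),"pics/g7.png")
goto((467.5,-196.3,10.5,2.3))
```

```text
tcp [ 467.6 -195.1  139.5] yaw 2.5 grip 0.579 F [ 0.3 -0.  -0.7] t 23.2 q6 -0.67 tilt [-0.  0. -1.]
(467.5, -196.3, 10.5, 2.3) -> [-0.12 -0.02 12.9 ] 0.2 or -179.8
```

View pics/g7.png

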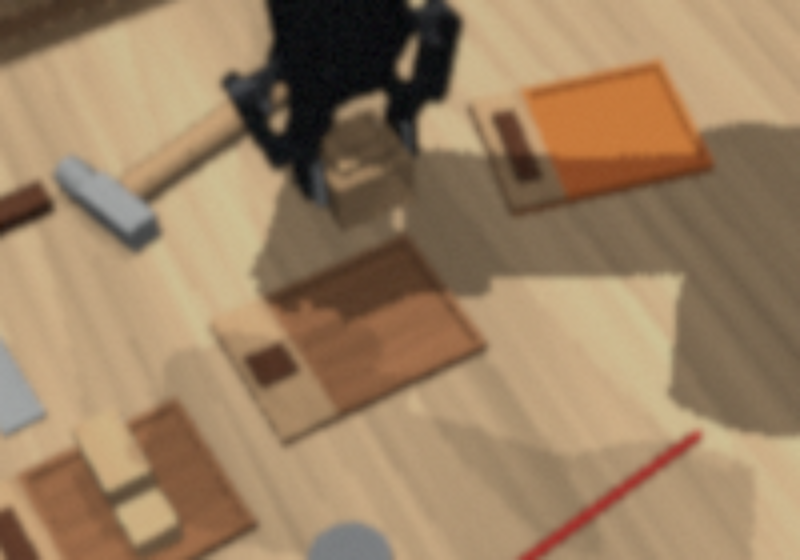

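The cap is held level over the tray with the square mark (crop (365,170)); the rail lies in the middle of the long tray.

Emit:
step_arm(plan="-0.1 0 4 0 40;-0.1 0 8 0 40;-0.1 0 11 0 40;-0.1 0 12.2 0 40;-0.1 0 12.7 0 40;-0.1 0 13 0 40;-0.1 0 13 0 40;-0.1 0 13 0 40;-0.1 0 13 0 60;-0.1 0 13 0 75")

```text
time_s: 24.2
eef_pos: [467.9, -197.3, 10.1]
ee_rot: [0.001, 0.692, 0.722, 0.0]
force: [0.4, 0.4, -0.3]
grip_width: 0.737
```

Emit:
step_arm(plan="0 0 0 0 100;0 0 0 0 100;0 0 -3 0 100;0 0 -7 0 100;0 0 -11 0 100;0 0 -15 0 100;0 0 -19 0 100;0 0 -19 0 100")

```text
time_s: 25.0
eef_pos: [469.3, -198.2, 204.6]
ee_rot: [0.005, 0.692, 0.722, 0.001]
force: [0.1, -0.8, 0.2]
grip_width: 1.001
```

Emit:
step_arm(plan="20 -10 0 0 100;20 -10 0 0 100;20 -10 0 0 100;20 -10 0 0 100;20 -10 0 0 100;20 -10 0 0 100;20 -10 0 0 100;20 -10 0 0 100")

```text
time_s: 25.8
eef_pos: [359.7, -2.1, 199.3]
ee_rot: [-0.0, 0.692, 0.721, -0.0]
force: [0.7, 0.1, 0.5]
grip_width: 0.998
```

Run:
```python
from h import *
for n in ("scene","top"):
    im,d=cams.capture(n); W=world(n,d); objs(n,W); save(im,f"pics/{n}8.png")
    for r in spotter.regions_of(n,"glue_jar")[:1]: print(r['conf'],np.nanmedian(W[r['pixels']],0))
goto()
```

```text
scene tray_round hi 649 [686. 161.] [53. 54.] 63 top z 52 topmean [686. 161.]
scene tray_square hi 374 [ 468. -199.] [50. 53.] 1 top z 53 topmean [ 469. -197.]
scene tray_long hi 387 [ 660. -141.] [30. 85.] 4 top z 46 topmean [ 661. -154.]
scene tray_spare
0.77 [572.14158502   7.28444124  64.5483783 ]
top tray_round hi 418 [684. 160.] [52. 54.] 45 top z 52 topmean [684. 161.]
top tray_square hi 442 [ 468. -197.] [50. 51.] 2 top z 52 topmean [ 467. -197.]
top tray_long hi 391 [ 659. -139.] [31. 84.] 4 top z 46 topmean [ 660. -154.]
top tray_spare
0.88 [564.39876337  -5.14171242  68.01764423]
tcp [359.5  -1.9 199.4] yaw 2.3 grip 0.999 F [-0.3 -0.4  0.3] t 26.0 q6 -0.38 tilt [-0.  0. -1.]
```

View pics/scene8.png

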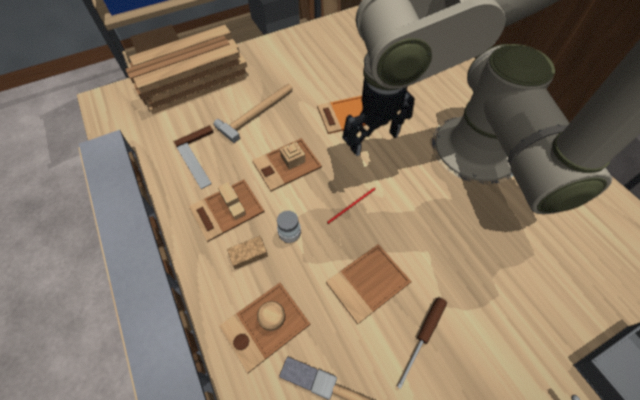

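The cap (291,152), rail (232,202) and foot (271,315) are each in the right tray. The spare tray (368,281) is empty and the jar (289,226) hasn't moved.

```bash
python3 -c "
from h import *
print(workorder.finish_job())"
```

```text
the job is handed in; nothing more can be done
None
```

The job is done and handed in at about 26 s, with no verdict reported. I moved the cap to the spare tray and let go of it there. Then I put the rail in the long tray and the foot in the round tray, and moved the cap on to the square tray.

Last checks with both cameras:

| Part | Measured position (mm) | Pocket centre (mm) |
|---|---|---|
| Foot | about (685, 161) | (686, 160) |
| Rail | about (660, -140) | (659, -138) |
| Cap | about (468, -198) | (468, -196) |

- **Upright and flat:** the top of each part is at the height expected for standing flat on its pocket floor, right way up.
- **Spare tray and jar:** the spare tray is empty. The jar is within 1–2 mm of its first reading in both cameras.
- **Arm:** it stands clear of everything.
- **Disagreements:** the two cameras differed by about 2 mm on most parts. No check failed.

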